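# Move the serving paddle to the other fold-down hook

### The job

The teak serving paddle hangs on the fold-down hook in front of the tilt-out snack drawer and blocks it. Fold the hook of the open teak unit beside it fully down, move the paddle over so that it hangs freely on that hook, then fold the emptied hook flat up against the drawer unit again. Do not drop the paddle, and leave the cups, jars and bowls standing where they are.

Things in the scene. Friction and masses are not known exactly. Their poses are not given: they have to be found in the camera images.
- drawer_unit: Fixed unit, 180 deep x 190 wide x 215 mm tall: matte white tilt-out drawer front under a teak rail, red snack cups in its open top. Stands on a 20 mm shelf board beside the niche unit (left or right of it). Origin: centre of underside; x away from the robot, y to the left along the front, z up; front face, towards the robot, at x = -90 mm. Its hook carries the paddle at the start.
- niche_unit: Fixed open teak unit with a stack of plates in its niche; same size, height, axes and hook as the drawer unit, 220 to 300 mm from it centre to centre, facing the same way. Its hook is folded up and empty at the start.
- drawer_hook (a joint): Hook of the drawer unit: a chrome peg on a level hinge. 0 = folded flat, the peg stands straight up in front of the face, knob on top; the value grows as it swings out and down towards the robot, to a stop at 1.571, where it points level straight out to carry. Starts at 1.571, loaded. Stiff hinge (0.04 N m, about 0.7 N at the knob): it stays where left.
- niche_hook (a joint): Hook of the niche unit, identical to the other and with the same values; starts folded, at 0 to 0.2, empty.
- drawer_knob (a point): Centre of the barrel knob at the end of the drawer unit's hook, 55 mm from the hinge axis; moves with the hook. The knob is a cylinder lying level along the hinge axis direction (y), 20 mm in diameter and 20 mm long, with flat ends, and turns freely about its own axis. The peg between hinge and knob is round, 10 mm in diameter.
- niche_knob (a point): Centre of the barrel knob of the niche unit's hook, just like the other: 20 mm in diameter, 20 mm long along y, free to turn, 55 mm from the hinge axis; moves with the hook. The peg is round, 10 mm in diameter.
- drawer_hinge (a point): Point on the hinge axis of the drawer unit's hook, in line with the peg: 24 mm in front of the face, 210 mm above the table. Fixed, axes as the unit's; the hinge axis is y. The hinge block is 22 mm wide.
- niche_hinge (a point): The same point of the niche unit's hook: 24 mm in front of the face, 210 mm above the table. Fixed, axes as the unit's; the hinge axis is y. The hinge block is 22 mm wide.
- paddle_hole (a point): Centre of the hanging hole in the paddle's handle, a good height to grip the handle across its 48 mm width. z runs up along the handle, y across its width, x through the hole. While it hangs this point is 12 mm below the level peg's axis; raised by 12 mm the hole is centred on the knob and the paddle can be drawn off over it.
- paddle: Teak serving paddle, 12 mm thick (x), about 0.09 kg; origin and axes as paddle_hole. Handle 48 mm wide (y), from 29 mm above the hole's centre to 45 mm below it; then the blade, 86 mm wide, down to 125 mm below. The hole goes through along x, 30 mm wide, 34 mm high. It hangs upright, parallel to the unit's face, the hole's top edge lying on the peg between hinge and knob.
- tumbler: Glass votive-shaped tumbler, 60 mm wide, 65 mm tall, standing on top of the niche unit. Origin: centre of its underside. To be left alone.
- pinch_bowl: Pale green pinch bowl, 68 mm wide, 32 mm tall, on top of the niche unit. Origin: centre of its underside. To be left alone.
- cup_holder: Chrome wire cup holder, 68 mm wide, 52 mm tall, on top of the drawer unit, towards its back. Origin: centre of its underside. To be left alone.
- snack_cup_1: Closed red snack cup, 56 mm wide, 50 mm tall, on the table in front of the gap between the two units. Origin: centre of its underside. To be left alone.
- snack_cup_2: Closed red snack cup like the other, on the table beyond the shelf board's left (+y) end. Origin: centre of its underside. To be left alone.
- spice_jar: Spice jar, 48 mm wide, 85 mm tall, on the table beyond the shelf board's right (-y) end. Origin: centre of its underside. To be left alone.
- ramekin: White ramekin, 76 mm wide, 42 mm tall, on the table in front of the left unit. Origin: centre of its underside. To be left alone.
There are look-alikes about, which are no part of the job. Of the things that look like the paddle, the largest one is meant.

How it is judged:
By the outcome, as a careful person would: the job done as asked, in the order asked, and still so for the second after the job is handed in, with the robot touching nothing.
It also fails if it takes over 72 s, if anything falls off the work surface, if the arm or the gripper's body presses on something with over 40 N, if the wrist force passes 120 N, or if a joint passes its speed limit or range.

### The arm

A 7-joint arm with a two-finger parallel gripper is mounted at the origin on the work surface. World frame = base frame: x ahead of the robot, y to its left, z up, the work surface at z = 0. Lengths are in m, angles in rad, forces in N, time in s.
With the tool pointing down it reaches from about 0.4 to 0.9 m from the base axis. Payload 5.5 kg.
Tool frame: the origin (TCP) lies at the very end of the fingers, on their centre line; the grasp point (between the pads) lies 19 mm behind it (manip.hold_point_z is the distance from the TCP to the grasp point, in m); z points along the fingers, y is the line along which they close (so a half turn about z gives the same grasp; the last joint's range is limited). The gripper opens to 85 mm and grips with 20 to 120 N. Pads are 22 mm wide; open, the fingers measure 114 mm over their backs; the gripper's body (76 mm by 85 mm) begins 54 mm behind the grasp point. The pads swing forward as they close: fully open they stand 13 mm farther back than shut.
Start: joints at [1.422, 0.501, -0.427, 1.55, 0.221, 1.138, -0.21], TCP at [0.26, -0.596, 0.231] pointing down, gripper open.
Joint ranges: [-2.88, 2.88], [-0.31, 2.03], [-1.54, 1.56], [0.2, 2.42], [-1.41, 4.55], [0.19, 2.02], [-2.57, 2.57]. Speed limits (rad/s): [2.57, 2.57, 3.14, 3.14, 3.14, 3.14, 3.14].

### API

Orientations are given as a rotation vector (axis times angle).
In Python, from plant import manip gives the robot as it stands.
- The arm moves only by the shell command python3 -m inch 'ROWS' [FORCE]. ROWS is JSON, a list of rows, each a list of 3 entries, a list of its own where there are three numbers: the shift along the tool's x, y, z scaled (see below), then the turn, a rotation vector about the tool's x, y, z scaled (see below), then the opening, from -1 (shut) to 1 (fully open), so that 0 is half open. A call has 1 to 5 rows; each row shifts and turns the commanded pose from where the row before left it, along the tool's axes as they then stand; what a row does not reach is not made up. The controller multiplies each number of a shift by 0.02 m and each number of a turn by 8 degrees. A row lasts 1/8 s, in which the tool goes at most 62.5 mm and 10.7 degrees, less where a joint would pass 70% of its speed; a pose out of reach is approached as far as the arm can. A call with a number of a shift or a turn outside -1 to 1 is refused whole. A call with a gripper value outside its range is refused whole. The fingers move at their own pace and stop on an object; FORCE is the grip in N (left out, the last holds). Time passes only in rows, so rows that do not move let the fingers close. It gives the time, the measured TCP pose, the force, the opening and the grip force at its end, in the units of the state.
- manip.get_obs(): the state, without advancing time (a new reading comes with each control period).
- manip.read_camera(name): name is "scene" or "side" or "wrist"; returns (picture, depth): 480x640x3 uint8, red, green, blue; 480x640 float32, m along the optical axis (not along the pixel's ray), 0 where there is no reading.
- manip.camera_params(name): a dict with "mtx" (3x3 intrinsics, pixels), "view" (4x4, takes a point from world to camera coordinates). Camera axes: x right, y down, z forward; pixel columns grow to the right and rows downward; lengths in m; the calibration is good to about 2 mm. The wrist camera is an equidistant fisheye: a pixel r from the principal point sees the ray r / f radians off the axis. A picture is of the moment at which its call begins: read the wrist's pose just before it. camera_params takes no time and is no camera call; for the wrist camera it gives the pose at the moment of the call.
- manip.finish_job(): hands the job in; it is judged then, once.
The state is a dict: "t": time; "q": joint angles; "joint_vel": joint speeds; "tau": joint torques, N m; "tool_pos": TCP position; "tool_rot": TCP orientation; "wrist_force": force on the tool from outside, world axes, zero at the start; "wrist_torque": the same for the moment, N m; "gripper_width": finger opening in m; "grip_force": force on a finger pad.
Only numpy, scipy, OpenCV 4.12 (cv2) and the standard library are available. Lean on these libraries where they do the work, as an engineer would, in place of code of your own. Each camera call takes 0.05 s, during which the arm holds its last target. There are 200 camera calls.

## Working session

There is one attempt and no reset: what is moved stays moved. The work goes in short steps, Python scripts to look and compute and a shell command to move; the robot and the scene stay as the last step left them, time stands still between calls to the robot, and variables do not carry over. Pictures are saved under pics/ and viewed, at most 12 in all, crops included, and the job is handed in when it is done.

```bash
ls; mkdir -p pics; python3 - <<'E'
from plant import manip
import cv2,numpy as np
o=manip.get_obs();print({k:np.round(v,3) for k,v in o.items()})
a,da=manip.read_camera("scene");b,db=manip.read_camera("side")
np.savez("v.npz",a=a,da=da,b=b,db=db)
for n in("scene","side"):
  p=manip.camera_params(n);print(n,np.round(p["mtx"],1).tolist(),np.round(p["view"],3).tolist())
cv2.imwrite("pics/scene.png",a[:,:,::-1]);cv2.imwrite("pics/side.png",b[:,:,::-1])
E
```

```text
pics
{'t': np.float64(0.0), 'q': array([ 1.422,  0.502, -0.427,  1.551,  0.221,  1.138, -0.21 ]), 'joint_vel': array([-0.   , -0.001,  0.001,  0.001,  0.   , -0.001,  0.001]), 'tau': array([ 1.0000e-03, -5.6951e+01, -5.8160e+00, -2.8094e+01,  1.1000e-02,
        1.2000e-02,  0.0000e+00]), 'tool_pos': array([ 0.26 , -0.595,  0.23 ]), 'tool_rot': array([-3.073e+00, -6.420e-01,  1.000e-03]), 'wrist_force': array([ 0.711, -0.178, -0.056]), 'wrist_torque': array([-0.004,  0.006, -0.011]), 'grip_force': np.float64(0.0), 'gripper_width': np.float64(0.085)}
scene [[552.1, 0.0, 312.9], [0.0, 552.1, 242.9], [0.0, 0.0, 1.0]] [[-0.415, 0.91, -0.006, 0.217], [0.789, 0.357, -0.5, -0.391], [-0.452, -0.212, -0.866, 1.571], [0.0, 0.0, 0.0, 1.0]]
side [[619.3, 0.0, 319.4], [0.0, 619.3, 245.6], [0.0, 0.0, 1.0]] [[-0.973, -0.232, -0.021, 0.601], [-0.132, 0.624, -0.77, 0.205], [0.192, -0.746, -0.637, 1.162], [0.0, 0.0, 0.0, 1.0]]
```

View pics/scene.png

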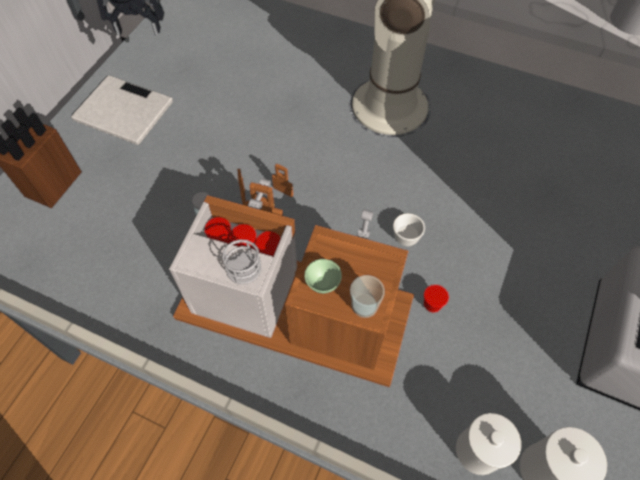

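View pics/side.png

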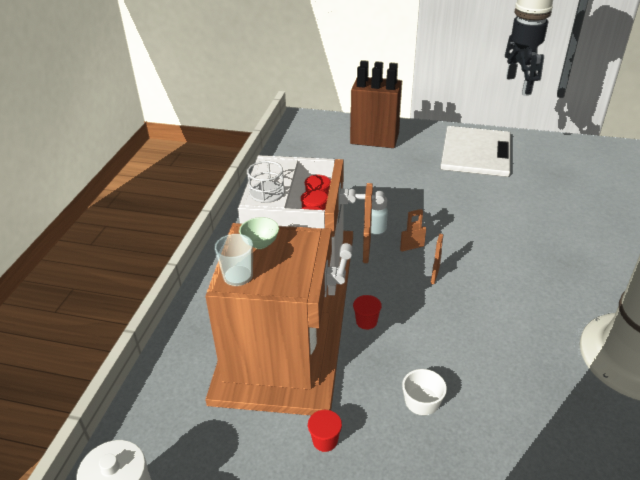

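The units stand side by side facing the robot. In scene, the drawer unit is at (240,265), the niche unit at (345,295), the niche hook at (366,220) and the hung paddle near (262,195). Two look-alike paddles stand in front of the drawer unit, at (283,180) and (240,185) in scene and (415,230) and (437,260) in side.

```bash
cat > h.py <<'E'
from plant import manip
import numpy as np,cv2
from scipy.spatial.transform import Rotation as R
def cloud(name,d):
    p=manip.camera_params(name);K=p["mtx"];V=np.array(p["view"])
    v,u=np.mgrid[0:480,0:640]
    P=np.stack([(u-K[0,2])/K[0,0]*d,(v-K[1,2])/K[1,1]*d,d],-1)
    return (P-V[:3,3])@V[:3,:3]
E
python3 - <<'E'
from h import *
f=np.load("v.npz");A=cloud("scene",f["da"]);B=cloud("side",f["db"])
np.set_printoptions(precision=3,suppress=True)
# niche top plane
for n,C,im,d in(("scene",A,f["a"],f["da"]),("side",B,f["b"],f["db"])):
    hsv=cv2.cvtColor(im,cv2.COLOR_RGB2HSV);teak=(hsv[...,0]<18)&(hsv[...,1]>110)&(d>0)
    m=(teak&(abs(C[...,2]-.235)<.006)).astype(np.uint8)
    k,l,s,c=cv2.connectedComponentsWithStats(m)
    for i in range(1,k):
        if s[i,4]>80:
            pts=C[l==i];r=cv2.minAreaRect(pts[:,:2].astype(np.float32)*1000)
            print(n,"top",s[i,:],pts[:,2].mean(),np.round(r[0],1),np.round(r[1],1),r[2])
    # things at 3..200mm height in front
    def q(u,v): return C[v-1:v+2,u-1:u+2].reshape(-1,3)
    L={"scene":[(367,213),(366,222),(365,231),(262,188),(257,202),(283,180),(281,168),(240,175),(241,195),(345,235)],
       "side":[(347,250),(346,247),(343,262),(338,278),(379,198),(367,190),(367,240),(415,240),(437,260),(410,215),(438,240)]}[n]
    for u,v in L: print(n,u,v,np.median(q(u,v),0),im[v,u])
a=f["a"][140:260,200:420,::-1];b=f["b"][140:320,290:470,::-1]
cv2.imwrite("pics/c.png",cv2.hconcat([cv2.resize(a,(440*1,240)),]) if 0 else np.vstack([cv2.resize(a,(550,300),interpolation=2),cv2.copyMakeBorder(cv2.resize(b,(300,300),interpolation=2),0,0,0,250,0)]))
E
```

```text
scene top [204 196  90  30 787] 0.23481947958507934 [ 607.7 -104.6] [ 22.1 190. ] 6.149847507476807
scene top [ 285  225  123  110 6428] 0.2350627171781376 [661.7 136.1] [182.8 190.1] 6.207060813903809
scene 367 213 [0.539 0.123 0.273] [179 173 171]
scene 366 222 [0.545 0.125 0.248] [181 175 173]
scene 365 231 [0.548 0.127 0.22 ] [189 183 179]
scene 262 188 [ 0.541 -0.108  0.227] [156  96  52]
scene 257 202 [ 0.573 -0.103  0.217] [168 163 160]
scene 283 180 [ 0.398 -0.139  0.059] [111  67  37]
scene 281 168 [ 0.397 -0.142  0.104] [145  87  49]
scene 240 175 [ 0.457 -0.224  0.104] [98 66 49]
scene 241 195 [ 0.478 -0.216  0.054] [81 56 40]
scene 345 235 [0.58  0.097 0.234] [159  96  53]
side top [325 159  18  58 525] 0.2338951282564704 [ 607.5 -102.6] [ 18.7 194. ] 6.441812515258789
side top [229 223  12  11  91] 0.23445834236694238 [751.5  70.1] [16.8 33.4] 10.60987377166748
side top [ 206  227  126   81 5960] 0.23424809280230033 [661.3 140. ] [180.6 195. ] 6.603325366973877
side 347 250 [0.535 0.131 0.272] [184 185 180]
side 346 247 [0.538 0.127 0.273] [197 198 193]
side 343 262 [0.542 0.13  0.242] [219 219 213]
side 338 278 [0.549 0.137 0.213] [210 210 204]
side 379 198 [ 0.519 -0.103  0.213] [214 214 210]
side 367 190 [ 0.543 -0.107  0.226] [182 114  70]
side 367 240 [ 0.533 -0.068  0.134] [102  64  41]
side 415 240 [ 0.449 -0.224  0.025] [115  72  44]
side 437 260 [ 0.394 -0.127  0.057] [88 55 35]
side 410 215 [ 0.464 -0.213  0.1  ] [89 57 36]
side 438 240 [ 0.397 -0.135  0.103] [181 117  75]
```

View pics/c.png

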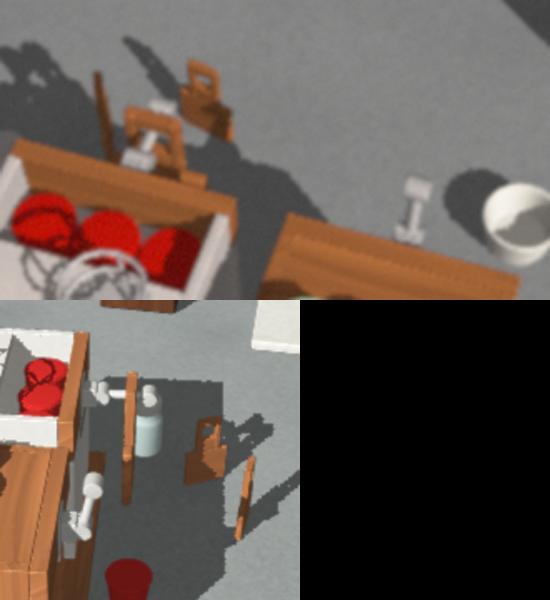

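The crops confirm it. The niche hook leans about 0.2 rad, with its knob near (0.537, 0.122, 0.264). The drawer hook is level, with the paddle between hinge and knob, and the units are yawed 6.2°. I'll grip knobs top-down across their flat ends.

```bash
python3 -m inch '[[[0,0,-1],[0,0,0.44],0],[[0,0,-1],[0,0,0.44],0],[[0,0,-1],[0,0,0.44],0],[[0,0,-1],[0,0,0.44],0],[[0,0,-1],[0,0,0.42],0]]' 30
python3 -m inch '[[[0.5,-1,0],[0,0,0],0],[[0.5,-1,0],[0,0,0],0],[[0.5,-1,0],[0,0,0],0],[[0.5,-1,0],[0,0,0],0],[[0.5,-1,0],[0,0,0],0]]'
```

```text
t: 0.72
tool_pos: [0.26, -0.5953, 0.3313]
tool_rot: [-3.136, -0.166, 0.001]
wrist_force: [-0.8, 0.1, -0.1]
gripper_width: 0.0427
grip_force: 0.0
t: 1.35
tool_pos: [0.2995, -0.4896, 0.3311]
tool_rot: [-3.137, -0.169, 0.0]
wrist_force: [0.7, 0.3, 0.7]
gripper_width: 0.0427
grip_force: 0.0
```

```bash
python3 -m inch '[[[0.5,-1,0],[0,0,0],0],[[0.5,-1,0],[0,0,0],0],[[0.5,-1,0],[0,0,0],0],[[0.5,-1,0],[0,0,0],0],[[0.5,-1,0],[0,0,0],0]]' | head -2
python3 -m inch '[[[0.5,-1,0],[0,0,0],0],[[0.5,-1,0],[0,0,0],0],[[0.5,-1,0],[0,0,0],0],[[0.5,-1,0],[0,0,0],0],[[0.5,-1,0],[0,0,0],0]]' | head -2
python3 -m inch '[[[0.5,-1,0],[0,0,0],0],[[0.5,-1,0],[0,0,0],0],[[0.5,-1,0],[0,0,0],0],[[0.5,-1,0],[0,0,0],0],[[0.5,-1,0],[0,0,0],0]]' | head -2
python3 -m inch '[[[0.5,-1,0],[0,0,0],0],[[0.5,-1,0],[0,0,0],0],[[0.5,-1,0],[0,0,0],0],[[0.5,-1,0],[0,0,0],0],[[0.5,-1,0],[0,0,0],0]]' | head -3
```

```text
t: 1.98
tool_pos: [0.3387, -0.3847, 0.3314]
t: 2.6
tool_pos: [0.3776, -0.2799, 0.3314]
t: 3.22
tool_pos: [0.4164, -0.1751, 0.3314]
t: 3.85
tool_pos: [0.4552, -0.0703, 0.3313]
tool_rot: [3.137, 0.169, 0.0]
```

```bash
python3 -m inch '[[[0.5,-1,0],[0,0,0],0],[[0.5,-1,0],[0,0,0],0],[[0.5,-1,0],[0,0,0],0],[[0.5,-1,0],[0,0,0],0],[[0.5,-1,0],[0,0,0],0]]' | head -3
python3 -m inch '[[[0.5,-1,0],[0,0,0],0],[[0.5,-1,0],[0,0,0],0],[[0.5,-1,0],[0,0,0],0],[[0,0,0],[0,0,0],0],[[0,0,0],[0,0,0],0]]'
```

```text
t: 4.47
tool_pos: [0.4941, 0.0344, 0.3314]
tool_rot: [3.137, 0.168, 0.0]
t: 5.1
tool_pos: [0.5172, 0.0955, 0.3311]
tool_rot: [3.137, 0.168, -0.001]
wrist_force: [0.2, -0.6, 0.2]
gripper_width: 0.0427
grip_force: 0.0
```

```bash
python3 - <<'E'
from h import *
o=manip.get_obs();print(o["tool_pos"],np.round(R.from_rotvec(o["tool_rot"]).as_matrix(),3).tolist())
p=manip.camera_params("wrist");np.savez("w.npz",mtx=p["mtx"],view=p["view"]);print(np.round(p["mtx"],1).tolist())
im,d=manip.read_camera("wrist");cv2.imwrite("pics/w1.png",im[:,:,::-1]);np.savez("w1.npz",im=im,d=d)
E
```

```text
[0.51716375 0.09554764 0.33113491] [[0.994, 0.107, -0.001], [0.107, -0.994, -0.001], [-0.001, 0.001, -1.0]]
[[371.6, 0.0, 319.3], [0.0, 371.6, 240.3], [0.0, 0.0, 1.0]]
```

View pics/w1.png

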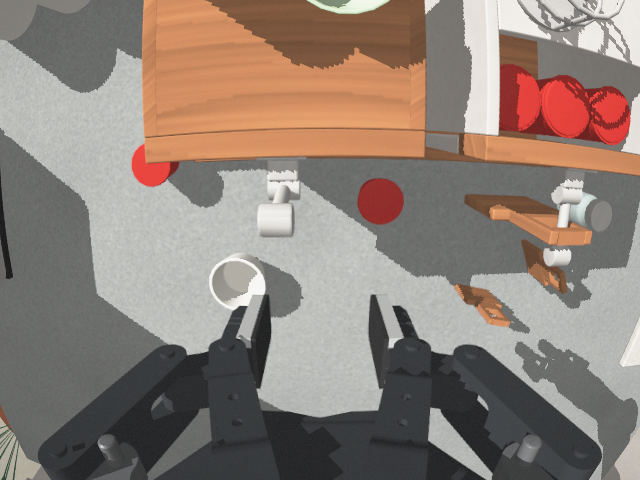

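The wrist view shows the niche knob at (275,220), its hinge at (283,180), the drawer knob at (557,257), the drawer hinge at (570,187) and the paddle's top edge at about (568,240).

```bash
cat >> h.py <<'E'
def wray(u,v,p):
    K=p["mtx"];V=np.array(p["view"]);a=np.array([u-K[0,2],v-K[1,2]])/K[0,0];r=np.linalg.norm(a)
    d=np.array([*(a/r*np.sin(r)),np.cos(r)]);return -V[:3,:3].T@V[:3,3],V[:3,:3].T@d,np.cos(r)
def onz(u,v,z,p):
    c,d,_=wray(u,v,p);return c+d*(z-c[2])/d[2]
def dep(u,v,dm,p):
    c,d,k=wray(u,v,p);return c+d*np.median(dm[v-1:v+2,u-1:u+2])/k
E
python3 - <<'E'
from h import *
np.set_printoptions(precision=4,suppress=True)
p=dict(np.load("w.npz"));d=np.load("w1.npz")["d"]
print(-p["view"][:3,:3].T@p["view"][:3,3])
for n,u,v,z in(("nk",275,220,.27),("nhinge",283,182,.215),("dk",557,257,.215),("dhinge",570,187,.215),("padtopL",552,236,.227),("padtopR",588,239,.227),("bladeL",497,212,.15)):
  print(n,onz(u,v,z,p),dep(u,v,d,p))
E
```

```text
[0.5946 0.1026 0.4733]
nk [0.5396 0.1219 0.27  ] [0.5405 0.1216 0.2732]
nhinge [0.5528 0.1236 0.215 ] [0.5532 0.1234 0.2171]
dk [ 0.5195 -0.1121  0.215 ] [ 0.5207 -0.1086  0.2192]
dhinge [ 0.5808 -0.1077  0.215 ] [ 0.581  -0.1045  0.2189]
padtopL [ 0.5399 -0.0907  0.227 ] [ 0.5398 -0.091   0.2267]
padtopR [ 0.5419 -0.1324  0.227 ] [ 0.5417 -0.1331  0.2263]
bladeL [ 0.5389 -0.0763  0.15  ] [ 0.5394 -0.0747  0.1528]
```

```bash
python3 -m inch '[[[0.62,-0.6,0],[0,0,0],0],[[0.62,-0.6,0],[0,0,0],0],[[0,0,1],[0,0,0],0],[[0,0,1],[0,0,0],0],[[0,0,1],[0,0,0],0]]'
python3 -m inch '[[[0,0,1],[0,0,0],0],[[0,0,0.3],[0,0,0],0],[[0,0,0],[0,0,0],-0.6],[[0,0,0],[0,0,0],-0.6],[[0,0,0],[0,0,0],-0.6]]' 20
```

```text
t: 5.78
tool_pos: [0.5396, 0.121, 0.2707]
tool_rot: [3.136, 0.165, 0.0]
wrist_force: [0.4, -0.3, -0.3]
gripper_width: 0.0424
grip_force: 0.0
t: 6.4
tool_pos: [0.5398, 0.1232, 0.2458]
tool_rot: [-3.136, -0.17, -0.002]
wrist_force: [0.4, 2.3, -1.9]
gripper_width: 0.0199
grip_force: 23.4
```

```bash
python3 -m inch '[[[-0.73,0,0.235],[0,0,0],-0.6],[[-0.64,0,0.425],[0,0,0],-0.6],[[-0.495,0,0.59],[0,0,0],-0.6],[[-0.31,0,0.7],[0,0,0],-0.6],[[-0.11,0,0.76],[0,0,0],-0.6]]'
python3 -m inch '[[[0,0,0.1],[0,0,0],-0.6],[[0,0,0],[0,0,0],-0.6]]'
```

```text
t: 7.02
tool_pos: [0.495, 0.1182, 0.1908]
tool_rot: [-3.136, -0.169, -0.004]
wrist_force: [5.1, 4.4, 8.2]
gripper_width: 0.0196
grip_force: 25.0
t: 7.28
tool_pos: [0.4951, 0.1182, 0.1903]
tool_rot: [3.137, 0.169, 0.002]
wrist_force: [-3.4, 1.2, 15.6]
gripper_width: 0.0194
grip_force: 25.7
```

```bash
python3 -m inch '[[[0,0,-0.1],[0,0,0],0.3],[[0,0,0],[0,0,0],0.3],[[0,0,-1],[0,0,0],0.3],[[0,0,-1],[0,0,0],0.3],[[0,0,-1],[0,0,0],0.3]]'
python3 -m inch '[[[0,0.5,-1],[0,0,0],1],[[0.2,1,-1],[0,0,0],1],[[0.2,1,-0.5],[0,0,0],1],[[0.2,1,0],[0,0,0],1],[[0.2,1,0],[0,0,0],1]]'
python3 -m inch '[[[0.2,1,0],[0,0,0],1],[[0.05,1,0],[0,0,0],1],[[0,1,0],[0,0,0],1],[[0,1,0],[0,0,0],1],[[0,1,0],[0,0,0],1]]'
python3 -m inch '[[[0,1,0],[0,0,0],1],[[0,1,0],[0,0,0],1],[[0,0.2,0],[0,0,0],1],[[0,0,0],[0,0,0],1]]'
python3 - <<'E'
from h import *
o=manip.get_obs();p=manip.camera_params("wrist");np.savez("w.npz",mtx=p["mtx"],view=p["view"])
im,d=manip.read_camera("wrist");cv2.imwrite("pics/w2.png",im[:,:,::-1]);np.savez("w1.npz",im=im,d=d)
E
```

```text
t: 7.9
tool_pos: [0.4936, 0.1169, 0.2509]
tool_rot: [3.137, 0.168, -0.003]
wrist_force: [-0.5, 1.2, -0.5]
gripper_width: 0.0557
grip_force: 0.0
t: 8.52
tool_pos: [0.5195, 0.0284, 0.3002]
tool_rot: [3.137, 0.168, -0.002]
wrist_force: [0.5, 0.1, -0.1]
gripper_width: 0.0855
grip_force: 0.0
t: 9.15
tool_pos: [0.5355, -0.0705, 0.3012]
tool_rot: [3.137, 0.169, 0.0]
wrist_force: [0.3, -0.9, 0.5]
gripper_width: 0.0854
grip_force: 0.0
t: 9.65
tool_pos: [0.5401, -0.1127, 0.301]
tool_rot: [-3.136, -0.168, 0.0]
wrist_force: [-0.6, 0.8, 0.3]
gripper_width: 0.0853
grip_force: 0.0
```

View pics/w2.png

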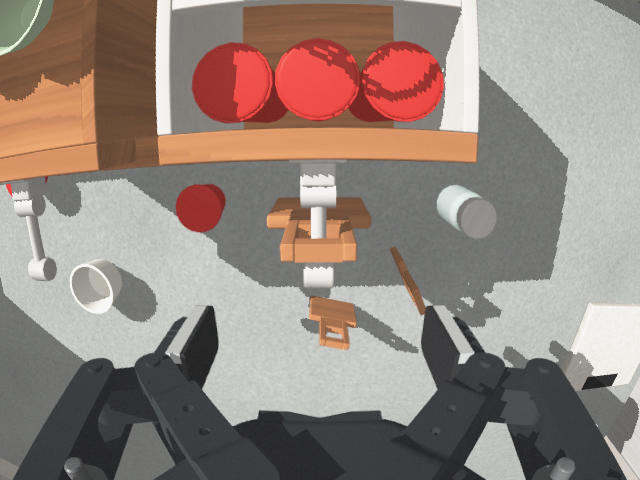

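The paddle handle spans columns 280–356 at row 250 and is centred on its knob at (318,277). The niche hook at (38,245) is now level.

```bash
python3 - <<'E'
from h import *
np.set_printoptions(precision=4,suppress=True)
p=dict(np.load("w.npz"));d=np.load("w1.npz")["d"]
for n,u,v,z in(("dk",318,272,.22),("dhinge",318,185,.22),("padtopL",284,251,.227),("padtopM",318,250,.227),("padtopR",352,251,.227),("nk",41,268,.22)):
  print(n,onz(u,v,z,p),dep(u,v,d,p))
E
python3 -m inch '[[[0,0,1],[0,0,0],1],[[0,0,1],[0,0,0],1],[[0,0,1],[0,0,0],1],[[0,0,1],[0,0,0],1],[[0,0,0],[0,0,0],1]]'
```

```text
dk [ 0.5254 -0.1147  0.22  ] [ 0.5245 -0.1148  0.2181]
dhinge [ 0.5818 -0.1087  0.22  ] [ 0.5816 -0.1088  0.2188]
padtopL [ 0.5399 -0.092   0.227 ] [ 0.5399 -0.092   0.2269]
padtopM [ 0.5428 -0.1129  0.227 ] [ 0.5428 -0.1129  0.2268]
padtopR [ 0.5444 -0.1338  0.227 ] [ 0.5443 -0.1339  0.2267]
nk [0.4997 0.108  0.22  ] [0.4986 0.11   0.218 ]
t: 10.32
tool_pos: [0.539, -0.1121, 0.2196]
tool_rot: [-3.136, -0.17, 0.005]
wrist_force: [0.1, -0.9, 0.1]
gripper_width: 0.0855
grip_force: 0.0
```

```bash
python3 -m inch '[[[0.15,0,1],[0,0,0],1],[[0,0,0.85],[0,0,0],1],[[0,0,0],[0,0,0],-0.5],[[0,0,0],[0,0,0],-0.5],[[0,0,0],[0,0,0],-0.5]]' 40
```

```text
t: 10.95
tool_pos: [0.5436, -0.1125, 0.1847]
tool_rot: [3.137, 0.169, 0.002]
wrist_force: [0.1, 0.3, -0.3]
gripper_width: 0.0476
grip_force: 44.0
```

```bash
python3 -m inch '[[[0,0,-0.3],[0,0,0],-0.5],[[0,0,-0.3],[0,0,0],-0.5],[[0,0,0],[0,0,0],-0.5],[[0,0,0],[0,0,0],-0.5]]'
python3 - <<'E'
from h import *
im,d=manip.read_camera("side");cv2.imwrite("pics/s2.png",cv2.resize(im[150:300,290:490,::-1],(800,600),interpolation=2))
E
```

```text
t: 11.45
tool_pos: [0.5431, -0.1126, 0.1962]
tool_rot: [3.137, 0.169, 0.0]
wrist_force: [0.8, -0.6, -1.6]
gripper_width: 0.0477
grip_force: 43.9
```

View pics/s2.png

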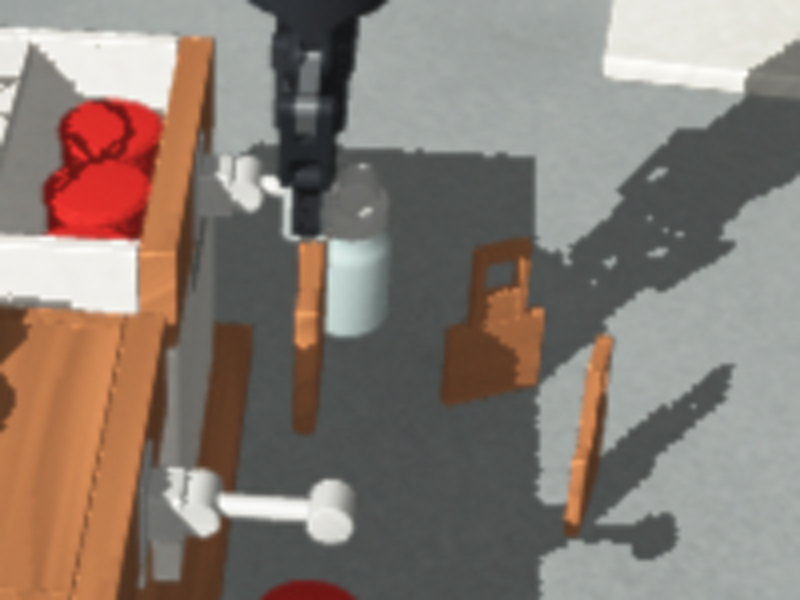

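The paddle is gripped and lifted 12 mm, and the niche hook is level with its knob at (330,510) in this crop. Now I'll draw the paddle off.

```bash
python3 -m inch '[[[-0.5,0,0],[0,0,0],-0.5],[[-0.5,0,0],[0,0,0],-0.5],[[0,0,0],[0,0,0],-0.5]]'
python3 -m inch '[[[-0.5,0,0],[0,0,0],-0.5],[[-0.5,0,0],[0,0,0],-0.5],[[-0.5,0,0],[0,0,0],-0.5],[[-0.5,0,0],[0,0,0],-0.5],[[0,0,0],[0,0,0],-0.5]]'
```

```text
t: 11.88
tool_pos: [0.522, -0.1151, 0.196]
tool_rot: [3.136, 0.168, -0.002]
wrist_force: [0.7, 0.6, -1.2]
gripper_width: 0.0475
grip_force: 44.0
t: 12.5
tool_pos: [0.4826, -0.1193, 0.1961]
tool_rot: [3.136, 0.168, -0.001]
wrist_force: [1.1, -0.3, -0.9]
gripper_width: 0.0476
grip_force: 44.0
```

```bash
python3 -m inch '[[[-0.2,-0.5,0],[0,0,0],-0.5],[[0,-1,0],[0,0,0],-0.5],[[0,-1,0],[0,0,0],-0.5],[[0,-1,0],[0,0,0],-0.5],[[0,-1,0],[0,0,0],-0.5]]'
python3 -m inch '[[[0,-1,0],[0,0,0],-0.5],[[0,-1,0],[0,0,0],-0.5],[[0,-1,0],[0,0,0],-0.5],[[0,-1,0],[0,0,0],-0.5],[[0,-1,0],[0,0,0],-0.5]]'
python3 -m inch '[[[0,-1,0],[0,0,0],-0.5],[[0,-0.8,0],[0,0,0],-0.5],[[0,-0.4,0],[0,0,0],-0.5],[[0,0,0],[0,0,0],-0.5],[[0,0,0],[0,0,0],-0.5]]'
python3 - <<'E'
from h import *
np.set_printoptions(precision=4,suppress=True)
o=manip.get_obs();x=o["tool_pos"];print(x,-.107*x[0]+.994*x[1])
im,d=manip.read_camera("wrist");cv2.imwrite("pics/w3.png",im[:,:,::-1])
E
```

```text
t: 13.12
tool_pos: [0.4696, -0.0273, 0.1962]
tool_rot: [-3.136, -0.172, -0.001]
wrist_force: [0.1, 0.5, -1.3]
gripper_width: 0.0474
grip_force: 43.9
t: 13.75
tool_pos: [0.4585, 0.072, 0.1962]
tool_rot: [-3.136, -0.172, -0.0]
wrist_force: [-0.2, 0.1, -1.0]
gripper_width: 0.0472
grip_force: 43.9
t: 14.38
tool_pos: [0.4543, 0.1129, 0.196]
tool_rot: [3.137, 0.168, -0.0]
wrist_force: [-0.0, -0.8, -0.9]
gripper_width: 0.0474
grip_force: 43.9
[0.4543 0.1129 0.196 ] 0.06356446858763623
```

View pics/w3.png

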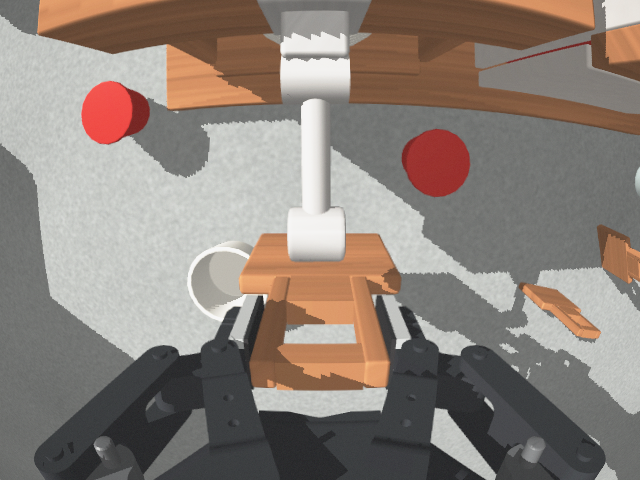

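The knob at (316,235) lies in line with the paddle, with its hole centred near column 320. I'll insert it now.

```bash
python3 -m inch '[[[0.5,-0.03,0],[0,0,0],-0.5],[[0.5,0,0],[0,0,0],-0.5],[[0.5,0,0],[0,0,0],-0.5],[[0,0,0],[0,0,0],-0.5]]'
python3 -m inch '[[[0.5,0,0],[0,0,0],-0.5],[[0.5,0,0],[0,0,0],-0.5],[[0.5,0,0],[0,0,0],-0.5],[[0.15,0,0],[0,0,0],-0.5],[[0,0,0],[0,0,0],-0.5]]'
```

```text
t: 14.92
tool_pos: [0.4851, 0.1173, 0.196]
tool_rot: [-3.136, -0.168, -0.0]
wrist_force: [-0.2, -0.0, -1.6]
gripper_width: 0.0474
grip_force: 43.9
t: 15.55
tool_pos: [0.517, 0.1207, 0.196]
tool_rot: [-3.137, -0.169, 0.001]
wrist_force: [0.4, -0.3, -1.8]
gripper_width: 0.0476
grip_force: 43.9
```

Now I'll lower it 12 mm until the hole's top rests on the peg.

```bash
python3 -m inch '[[[0,0,0.25],[0,0,0],-0.5],[[0,0,0.25],[0,0,0],-0.5],[[0,0,0.1],[0,0,0],-0.5],[[0,0,0],[0,0,0],-0.5],[[0,0,0],[0,0,0],-0.5]]'
python3 - <<'E'
from h import *
im,d=manip.read_camera("side");cv2.imwrite("pics/s3.png",cv2.resize(im[180:330,270:470,::-1],(800,600),interpolation=2))
E
```

```text
t: 16.18
tool_pos: [0.5165, 0.1204, 0.1844]
tool_rot: [3.136, 0.169, -0.001]
wrist_force: [-3.3, -0.0, 6.2]
gripper_width: 0.0477
grip_force: 44.7
```

View pics/s3.png

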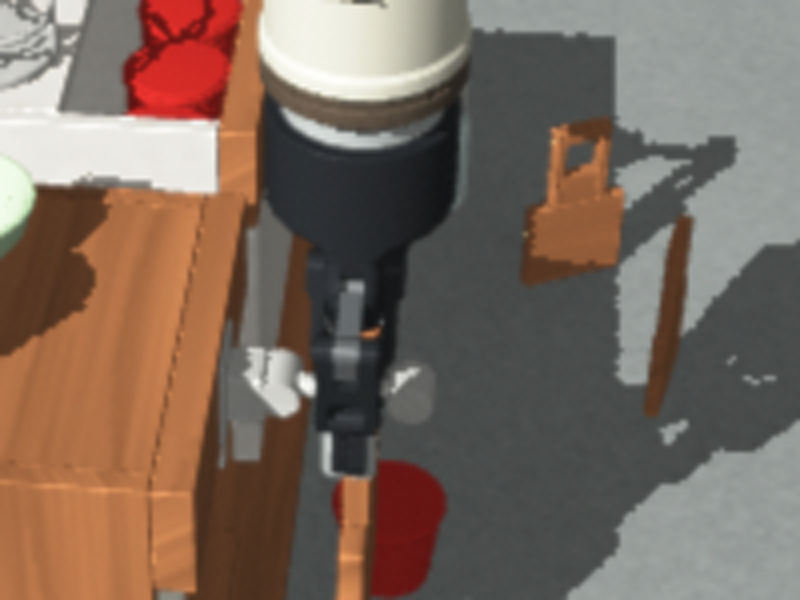

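The paddle sits on the peg between hinge (265,380) and knob (410,390), and the force shows contact. I'll release gently and rise.

```bash
python3 -m inch '[[[0,0,-0.03],[0,0,0],-0.5],[[0,0,0],[0,0,0],0.2],[[0,0,0],[0,0,0],0.6],[[0,0,0],[0,0,0],1],[[0,0,0],[0,0,0],1]]' 20
python3 -m inch '[[[0,0,-0.5],[0,0,0],1],[[0,0,-1],[0,0,0],1],[[0,0,-1],[0,0,0],1],[[0,0,-1],[0,0,0],1],[[0,0,-1],[0,0,0],1]]'
python3 -m inch '[[[0,0,-1],[0,0,0],1],[[0,0,-0.5],[0,0,0],1],[[0,0,0],[0,0,0],1]]' 
python3 - <<'E'
from h import *
im,d=manip.read_camera("wrist");cv2.imwrite("pics/w4.png",im[:,:,::-1])
E
```

```text
t: 16.85
tool_pos: [0.517, 0.1207, 0.1847]
tool_rot: [-3.137, -0.169, -0.0]
wrist_force: [0.0, -0.4, 0.4]
gripper_width: 0.0855
grip_force: 0.0
t: 17.48
tool_pos: [0.5174, 0.1208, 0.277]
tool_rot: [3.137, 0.169, 0.003]
wrist_force: [-0.3, 1.6, -0.5]
gripper_width: 0.0853
grip_force: 0.0
t: 17.85
tool_pos: [0.5175, 0.1208, 0.3059]
tool_rot: [3.137, 0.168, 0.003]
wrist_force: [-0.1, -0.1, -0.8]
gripper_width: 0.0856
grip_force: 0.0
```

View pics/w4.png

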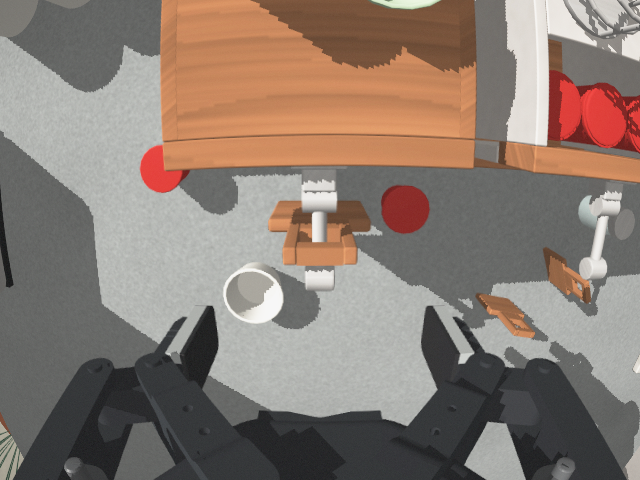

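The paddle hangs centred on the niche hook, with its handle at (320,250) and the knob at (320,275). Next is the empty drawer hook.

```bash
python3 -m inch '[[[0,0.5,0],[0,0,0],0],[[-0.2,1,0],[0,0,0],0],[[-0.2,1,0],[0,0,0],0],[[-0.2,1,0],[0,0,0],0],[[-0.2,1,0],[0,0,0],0]]' |head -2
python3 -m inch '[[[-0.2,1,0],[0,0,0],0],[[-0.08,1,0],[0,0,0],0],[[0,1,0],[0,0,0],0],[[0,1,0],[0,0,0],0],[[0,1,0],[0,0,0],0]]'|head -2
python3 -m inch '[[[0,1,0],[0,0,0],0],[[0,1,0],[0,0,0],0],[[0,0.22,0],[0,0,0],0],[[0,0,0],[0,0,0],0],[[0,0,0],[0,0,0],0]]'
python3 - <<'E'
from h import *
np.set_printoptions(precision=4,suppress=True)
p=manip.camera_params("wrist");im,d=manip.read_camera("wrist");x=manip.get_obs()["tool_pos"]
# knob: bright, near tool, depth-located at z .19-.225 and within 25mm of the expected place
v,u=np.mgrid[180:340:2,240:400:2]
P=np.array([dep(a,b,d,p) for a,b in zip(u.ravel(),v.ravel())])
m=(P[:,2]>.195)&(P[:,2]<.228)&(np.hypot(P[:,0]-.52,P[:,1]+.115)<.025)
print(x,P[m].min(0),P[m].max(0),P[m].mean(0),m.sum())
E
```

```text
t: 18.52
tool_pos: [0.5101, 0.0279, 0.3039]
t: 19.15
tool_pos: [0.5157, -0.072, 0.3043]
t: 19.77
tool_pos: [0.5207, -0.1137, 0.3048]
tool_rot: [-3.137, -0.171, -0.0]
wrist_force: [-0.2, -0.6, -0.7]
gripper_width: 0.0427
grip_force: 0.0
[ 0.5207 -0.1137  0.3049] [ 0.5117 -0.1253  0.2048] [ 0.545  -0.1053  0.2198] [ 0.527  -0.1149  0.2159] 300
```

```bash
python3 -m inch '[[[0,0.07,1],[0,0,0],0],[[0,0,1],[0,0,0],0],[[0,0,1],[0,0,0],0],[[0,0,1],[0,0,0],0],[[0,0,1],[0,0,0],0]]' | head -2
python3 -m inch '[[[0,0,0.65],[0,0,0],0],[[0,0,0],[0,0,0],-0.6],[[0,0,0],[0,0,0],-0.6],[[0,0,0],[0,0,0],-0.6]]' 20
```

```text
t: 20.45
tool_pos: [0.5209, -0.1153, 0.2043]
t: 20.95
tool_pos: [0.5203, -0.1145, 0.192]
tool_rot: [-3.136, -0.171, 0.001]
wrist_force: [-2.7, 5.4, -0.3]
gripper_width: 0.0199
grip_force: 22.8
```

```bash
python3 -m inch '[[[0.095,0,-0.71],[0,0,0],-0.6],[[0.275,0,-0.665],[0,0,0],-0.6],[[0.435,0,-0.57],[0,0,0],-0.6],[[0.57,0,-0.435],[0,0,0],-0.6],[[0.665,0,-0.275],[0,0,0],-0.6]]'
python3 -m inch '[[[0.71,0,-0.095],[0,0,0],-0.6],[[0.08,0,0],[0,0,0],-0.6],[[0,0,0],[0,0,0],-0.6]]'
```

```text
t: 21.58
tool_pos: [0.5621, -0.1097, 0.2454]
tool_rot: [-3.135, -0.171, -0.002]
wrist_force: [2.6, 6.9, -18.6]
gripper_width: 0.0193
grip_force: 20.8
t: 21.95
tool_pos: [0.5753, -0.1083, 0.2467]
tool_rot: [-3.135, -0.171, 0.007]
wrist_force: [-5.9, 5.1, -1.7]
gripper_width: 0.0201
grip_force: 22.6
```

```bash
python3 -m inch '[[[0.1,0,0],[0,0,0],-0.6],[[0,0,0],[0,0,0],-0.6],[[0,0,0],[0,0,0],-0.6]]'
```

```text
t: 22.32
tool_pos: [0.5757, -0.1082, 0.2467]
tool_rot: [-3.135, -0.17, 0.011]
wrist_force: [-10.5, 5.3, 0.7]
gripper_width: 0.0195
grip_force: 23.0
```

At the stop (-10.5 N). I'll release and retreat upward, then check.

```bash
python3 -m inch '[[[0,0,0],[0,0,0],-0.2],[[0,0,0],[0,0,0],0.2],[[0,0,-0.5],[0,0,0],0.2],[[0,0,-1],[0,0,0],0.2],[[0,0,-1],[0,0,0],0.2]]'
python3 -m inch '[[[0,0,-1],[0,0,0],0.2],[[-1,0,-0.5],[0,0,0],0.2],[[-1,1,0],[0,0,0],0.2],[[-1,1,0],[0,0,0],0.2],[[-1,1,0],[0,0,0],0.2]]'
python3 -m inch '[[[-1,1,0],[0,0,0],0.2],[[-1,1,0],[0,0,0],0.2],[[0,1,0],[0,0,0],0.2],[[0,1,0],[0,0,0],0.2],[[0,0,0],[0,0,0],0.2]]'
python3 - <<'E'
from h import *
im,d=manip.read_camera("side");C=cloud("side",d);im2,d2=manip.read_camera("scene");C2=cloud("scene",d2)
np.set_printoptions(precision=3,suppress=True)
for c in(C,C2):
  for n,k,(hx,hy) in(("drawer",.24,(.5745,-.109)),("niche",.20,(.5497,.1239))):
    rx=c[...,0]-hx;ry=c[...,1]-hy;ux=rx*.994+ry*.107;uy=-rx*.107+ry*.994
    m=(abs(uy)<.009)&(ux<.02)&(ux>-.075)&(c[...,2]>k)&(d.shape!=0)
    if n=="drawer": print(n,"above hinge: ux",ux[m&(c[...,2]>.255)].min(),ux[m&(c[...,2]>.255)].mean(),"zmax",c[m][:,2].max())
    else: m&=ux<-.047;print(n,"knob z max",c[m][:,2].max())
a=cv2.resize(im[140:320,230:470,::-1],(800,600),interpolation=2);cv2.imwrite("pics/s4.png",a)
cv2.imwrite("pics/sc4.png",cv2.resize(im2[130:370,160:480,::-1],(800,600),interpolation=2))
E
```

```text
t: 22.95
tool_pos: [0.5796, -0.1099, 0.2989]
tool_rot: [3.137, 0.169, 0.002]
wrist_force: [0.8, -0.1, 0.9]
gripper_width: 0.0513
grip_force: 0.0
t: 23.58
tool_pos: [0.5059, -0.1787, 0.3285]
tool_rot: [3.136, 0.169, 0.003]
wrist_force: [0.2, 0.4, 0.3]
gripper_width: 0.0517
grip_force: 0.0
t: 24.2
tool_pos: [0.4753, -0.2635, 0.3266]
tool_rot: [-3.137, -0.165, -0.001]
wrist_force: [0.1, -0.5, -0.3]
gripper_width: 0.0511
grip_force: 0.0
drawer above hinge: ux -0.009001720858803129 -0.0006119430135727989 zmax 0.2758212611942481
niche knob z max 0.2217715725309865
drawer above hinge: ux -0.009662356130952815 0.00279248496012998 zmax 0.2784190856285528
niche knob z max 0.22301002783075338
```

View pics/s4.png

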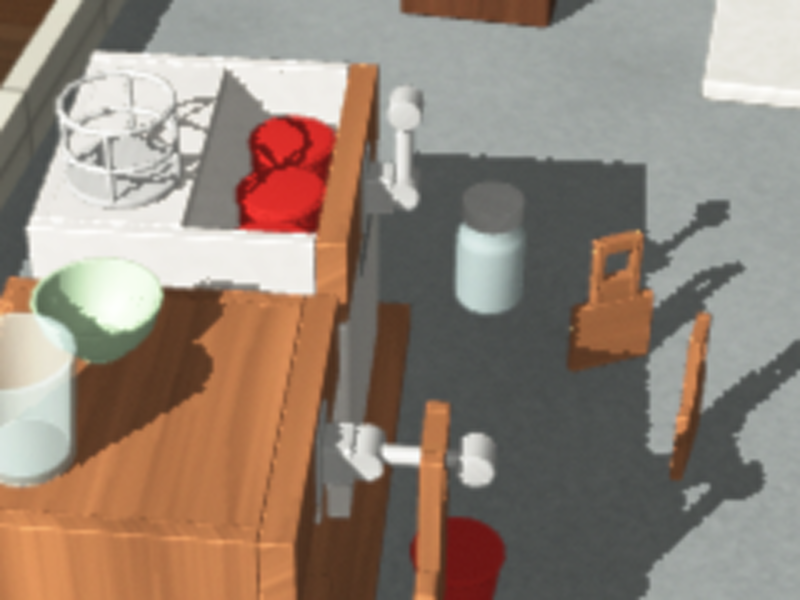

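View pics/sc4.png

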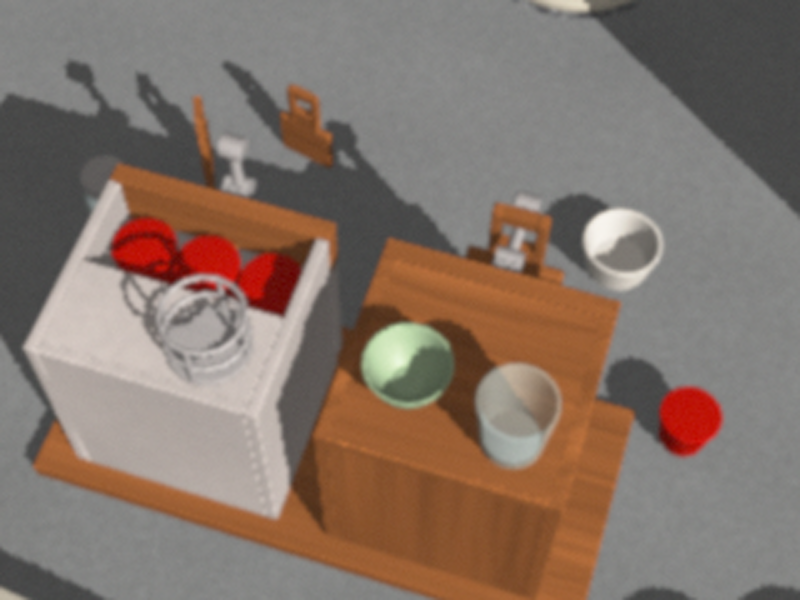

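The side crop shows the drawer hook folded up, with its knob at (405,105), and the paddle hanging freely on the level niche hook at (435,450). The scene crop shows everything else standing where it was, so I'm handing in.

```bash
python3 -c "
from plant import manip
print(manip.finish_job())"
```

```text
the job is handed in; nothing more can be done
None
```

I handed the job in at about 24 s: the paddle hangs freely on the niche hook, which is folded fully down, the emptied drawer hook is folded flat up, and the final pictures show the cups, jars and bowls still standing in place.

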